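Release the paint jars with the two-button gate

ROBOT

A 6-joint arm with a two-finger parallel gripper is mounted at the origin on the work surface. World frame = base frame: x ahead of the robot, y to its left, z up, the work surface at z = 0. Lengths are in mm, angles in rad, forces in N, time in s.
With the tool pointing down it reaches from about 275 to 1000 mm from the base axis. Payload 8.4 kg.
Tool frame: the origin (TCP) lies at the very end of the fingers, on their centre line; the grasp point (between the pads) lies 19 mm behind it; z points along the fingers, y is the direction in which the jaws open and shut (so a half turn about z gives the same grasp; the last joint's range is limited). The gripper opens to 85 mm and grips with 20 to 120 N. Pads are 22 mm wide; open, the fingers measure 114 mm over their backs; the gripper's body (76 mm by 85 mm) begins 54 mm behind the grasp point. The pads swing forward as they close: fully open they stand 13 mm farther back than shut.
Start: joints at [-1.289, 0.353, 1.633, -0, 1.155, -0.002], TCP at [175.002, -600.002, 231.281] pointing down, gripper open.
Joint ranges: [-2.63, 2.63], [-0.92, 2.1], [0.06, 2.66], [-1.3, 4.44], [0, 2.69], [-3.02, 3.02]. Speed limits (rad/s): [2.22, 2.22, 2.79, 3.14, 3.14, 3.14].

INTERFACE

Orientations are given as [roll, pitch, yaw] about the fixed x, y, z axes, in that order (R = Rz(yaw) Ry(pitch) Rx(roll)).
In Python, from rig import sense, grab_frame, sign_off, masks_of gives the robot as it stands. The module is installed in compiled form; this text tells all that it offers.
- The arm moves only by the shell command python3 -m inch 'ROWS' [FORCE]. ROWS is JSON, a list of rows, each an object of numbers: "gripper": the finger opening in m, from 0 to 0.0854; "tx", "ty", "tz": the shift along the tool's x, y, z in m; "spin": the turn about the tool's z in degrees. In form: [{"gripper": .., "tx": .., "ty": .., "tz": .., "spin": ..}, ...]. A call has exactly 8 rows; each row shifts and turns the commanded pose from where the row before left it, along the tool's axes as they then stand; what a row does not reach is not made up. A row lasts 1/10 s, in which the tool goes at most 50 mm and 8.59 degrees, less where a joint would pass 70% of its speed; a pose out of reach is approached as far as the arm can. A call is refused whole if a number of a shift passes 0.05 or a number of a turn 8.59, either way. A call with a gripper value outside its range is refused whole. The fingers move at their own pace and stop on an object; FORCE is the grip in N (left out, the last holds). Time passes only in rows, so rows that do not move let the fingers close, or fill a call up. It gives the time, the measured TCP pose, the force and the opening at its end, in the units of the state.
- sense(): the state, without advancing time (a new reading comes with each control period).
- grab_frame(name): name is "scene" or "top" or "wrist"; returns a dict with "pixels" (400x640x3 uint8, red, green, blue), "K" (3x3 intrinsics, pixels), "extrinsics" (4x4, takes a point from camera to world coordinates). Camera axes: x right, y down, z forward; pixel columns grow to the right and rows downward; lengths in mm; the calibration is good to about 2 mm. A picture is of the moment at which its call begins. There is no depth.
- sign_off(): hands the job in, once; it reports no verdict.
Trained networks look in the newest picture that a camera, given by its name, has taken for a name from the list of things; names that differ only in an ending like _2 or _b are one class to them, and where a whole thing is asked for, a point or a joint stands for the part that bears it (a point fixed in the world has none). Each returns a list of dicts, best first, with "conf" (0 to 1); they miss things now and then, are a little off and sometimes report something else, mostly with a low value. They report only what shows in the picture. A call takes as long as a camera call. They do not tell look-alikes from the thing itself.
- masks_of(camera, target): "pixels" (400x640 bool, what is visible of it) and "centre" ([row, column] in pixels, amid what is visible of it).
The state is a dict: "clock": time; "qpos": joint angles; "qvel": joint speeds; "joint_efforts": joint torques, N m; "eef_pos": TCP position; "tcp_rot": TCP orientation; "contact_force": force on the tool from outside, world axes, zero at the start; "wrist_torque": the same for the moment, N m; "opening": opening from 0.0 (shut) to 1.0 (fully open).
Only numpy, scipy, OpenCV 4.12 (cv2) and the standard library are available. Lean on these libraries where they do the work, as an engineer would, in place of code of your own. Each camera call takes 0.05 s, during which the arm holds its last target.

TASK

On the jar rack, press the two small round gate buttons down together, one fingertip on each, and keep both down until all three jars have rolled down the chute and come to rest at its low end; then let both buttons come up and move clear. Do not touch or lift the jars, do not press the wide mushroom-shaped stop button, and leave everything else on the table where it is.

Things in the scene. Friction and masses are not known exactly. Their poses are not given: they have to be found in the camera images.
- rack: Fixed jar rack: white console, top 95 mm over the table, with a sloping metal chute on its +x side. Origin on the table, under the midpoint between the gate buttons; x points across to the chute, y along the console and up the chute (it falls 11 degrees towards -y), z up. Yaw within 0.45 rad. Console x -49 to 44, y -150 to 150 mm; chute x 47 to 105, y -150 to 130 mm; all lower than 125 mm.
- button_a_top (a point): Centre of the top of gate button A, a plain grey cylinder cap 24 mm in diameter standing 18 mm above the console (113 mm above the table) when up; at rack x 0, y +32 mm, so 64 mm centre to centre from button B. Site moves with the button.
- button_b_top (a point): Centre of the top of gate button B, same as A, at rack x 0, y -32 mm. Cleared around: nothing taller than the console within 35 mm of either cap except the other cap and the stop button.
- button_a (a joint): Travel of gate button A in m: 0 up, 0.012 fully down (top 6 mm above the console). Pressed straight down against a spring, 1.5 N at first, 5 N fully down; springs back up when let go. It lowers one of two pins that stand 7 mm out of the chute floor; from 7 mm of travel that pin is out of the way. Either pin alone stops the jars.
- button_b (a joint): Travel of gate button B, same as button A; lowers the other pin. The two buttons must go down together: one more than 8 mm down while the other is less than 2 mm down is a fault.
- stop_top (a point): Centre of the top of the stop button, a grey mushroom cap 40 mm in diameter, 26 mm high over the console, at rack x 0, y +105 mm (its near edge is 41 mm from the edge of button A). Not to be pressed.
- stop (a joint): Travel of the stop button in m: 0 up, 0.005 fully down; must stay up (a press of more than 2.5 mm is a fault).
- gate (a point): Point on the chute floor midway between the two gate pins, at rack x 76, y 0 mm, 50 mm above the table. Jars wait on its +y side and roll to its -y side.
- jar1: Closed glass jar with a metal lid, 38 mm in diameter, 50 mm long, about 80 g, lying on its side across the chute, number 1 from the gate at the start. Origin at its centre; its x axis is its own axis (lying along rack x). It waits at rack y about 15 mm; once released all three roll down in about 1 s and rest one behind the other against the end stop, at rack y about -132, -95 and -58 mm.
- jar2: Closed glass jar with a metal lid, 38 mm in diameter, 50 mm long, about 80 g, lying on its side across the chute, number 2 from the gate at the start. Origin at its centre; its x axis is its own axis (lying along rack x). It waits at rack y about 52 mm; once released all three roll down in about 1 s and rest one behind the other against the end stop, at rack y about -132, -95 and -58 mm.
- jar3: Closed glass jar with a metal lid, 38 mm in diameter, 50 mm long, about 80 g, lying on its side across the chute, number 3 from the gate at the start. Origin at its centre; its x axis is its own axis (lying along rack x). It waits at rack y about 89 mm; once released all three roll down in about 1 s and rest one behind the other against the end stop, at rack y about -132, -95 and -58 mm.
- pot_console: Open glass pot, 38 mm in diameter, 28 mm high, standing on the console about rack y -115 mm. Bystander, loose; origin at its underside. Leave it where it is (30 mm allowed).
- pot_front: Open glass pot, 42 mm in diameter, 34 mm high, standing beyond the chute. Bystander, loose; origin at its underside. Leave it where it is (30 mm allowed).
- pot_side: Open glass pot, 42 mm in diameter, 34 mm high, standing beyond the chute's high end. Bystander, loose; origin at its underside. Leave it where it is (30 mm allowed).
- bottle: Clear plastic bottle, 56 mm in diameter, 135 mm high, beyond the rack's +y end. Bystander, loose; origin at its underside. Leave it where it is (30 mm allowed).
- mug: White mug, 72 mm in diameter, 85 mm high, beyond the rack's -y end. Bystander, loose; origin at its underside. Leave it where it is (30 mm allowed).
- brush: Paint brush, 170 mm long, lying on the robot's side of the rack. Bystander, loose; origin at its underside. Leave it where it is (30 mm allowed).
- palette_knife: Palette knife (spatula), 180 mm long, lying beyond the chute. Bystander, loose; origin at its underside. Leave it where it is (30 mm allowed).
Not all that is in view belongs to the job. Leave any purple look-alike of the jar1 alone.

How it is judged:
By the outcome, as a careful person would: the job done as asked, in the order asked, and still so for the second after the job is handed in, with the robot touching nothing.
It also fails if it takes over 32 s, if anything falls off the work surface, if the arm or the gripper's body presses on something with over 40 N, if the wrist force passes 120 N, or if a joint passes its speed limit or range.

## Working session

There is one attempt and no reset: what is moved stays moved. The work goes in short steps, Python scripts to look and compute and a shell command to move; the robot and the scene stay as the last step left them, time stands still between calls to the robot, and variables do not carry over. Pictures are saved under pics/ and viewed, and the job is handed in when it is done.

```bash
mkdir -p pics; ls
python3 - <<'E'
from rig import *
import cv2,numpy as np
print(sense())
for c in ["scene","top","wrist"]:
    f=grab_frame(c); cv2.imwrite(f"pics/{c}0.png",f["pixels"][:,:,::-1]); print(c,f["K"].round(1).tolist(),f["extrinsics"].round(3).tolist())
    for t in ["button_a_top","stop_top","jar1","rack","mug","pot_console","bottle"]:
        try: print(t,[(round(m["conf"],2),np.round(m["centre"],1).tolist(),int(m["pixels"].sum())) for m in masks_of(c,t)])
        except Exception as e: print(t,e)
print(sense()["clock"])
E
```

```text
pics
{'clock': 0.0, 'qpos': array([-1.28940535e+00,  3.53647305e-01,  1.63417723e+00, -5.63335928e-06,
        1.15520441e+00, -2.40632795e-03]), 'qvel': array([0.00071934, 0.0006316 , 0.00066467, 0.00024067, 0.00046959,
       0.0005085 ]), 'joint_efforts': array([-1.70091200e-03, -6.05250192e+01, -3.42062402e+01, -1.83709149e-04,
        9.20270715e-03,  2.61493184e-06]), 'eef_pos': array([ 174.85664716, -599.51748522,  230.54377572]), 'tcp_rot': array([-3.14015635e+00,  1.69435885e-06,  2.83799581e-01]), 'contact_force': array([-0.61654107,  0.10553412, -0.17363639]), 'wrist_torque': array([-0.02607047,  0.02227109,  0.02182256]), 'opening': 1.004062828937464}
scene [[442.8, 0.0, 314.9], [0.0, 442.8, 202.6], [0.0, 0.0, 1.0]] [[0.1, 0.602, -0.792, 1381.416], [0.995, -0.046, 0.091, -41.339], [0.019, -0.797, -0.603, 707.958], [0.0, 0.0, 0.0, 1.0]]
button_a_top [(0.67, [193.2, 253.1], 86), (0.5, [229.5, 233.6], 9142)]
stop_top []
jar1 [(0.92, [215.5, 284.5], 357), (0.78, [179.7, 316.0], 232), (0.72, [221.1, 263.7], 365)]
rack [(0.72, [231.5, 231.6], 8923), (0.67, [184.0, 280.9], 184)]
[... 303 characters left out ...]
34], [0.0, 0.0, 0.0, 1.0]]
button_a_top [(0.64, [214.7, 358.2], 48), (0.18, [183.3, 444.7], 820)]
stop_top [(0.43, [222.8, 337.8], 150)]
jar1 [(0.73, [281.8, 297.0], 268), (0.65, [196.7, 332.8], 217), (0.52, [191.0, 347.7], 218), (0.48, [187.2, 358.7], 203)]
rack [(0.83, [208.5, 371.4], 5446)]
mug [(0.84, [183.5, 444.2], 854)]
pot_console [(0.46, [205.4, 410.8], 166), (0.36, [215.2, 361.6], 61)]
bottle [(0.87, [218.6, 292.5], 288)]
wrist [[328.2, 0.0, 320.2], [0.0, 328.2, 203.0], [0.0, 0.0, 1.0]] [[0.281, -0.92, -0.273, 245.712], [-0.96, -0.27, -0.08, -579.327], [-0.0, 0.284, -0.959, 374.9], [0.0, 0.0, 0.0, 1.0]]
button_a_top []
stop_top []
jar1 []
rack []
mug []
pot_console []
bottle []
1.2
```

Run:
```python
import cv2
a=cv2.imread("pics/top0.png");b=cv2.imread("pics/scene0.png")
cv2.imwrite("pics/topc.png",cv2.resize(a[150:310,260:480],None,fx=3.6,fy=3.6,interpolation=cv2.INTER_CUBIC))
cv2.imwrite("pics/scenec.png",cv2.resize(b[130:310,100:366],None,fx=3,fy=3,interpolation=cv2.INTER_CUBIC))
```

```text
(no output)
```

View pics/topc.png

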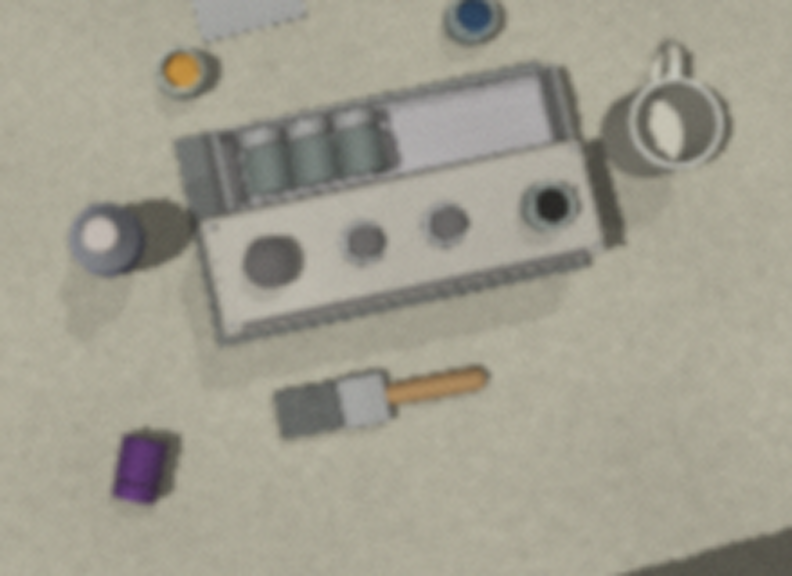

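View pics/scenec.png

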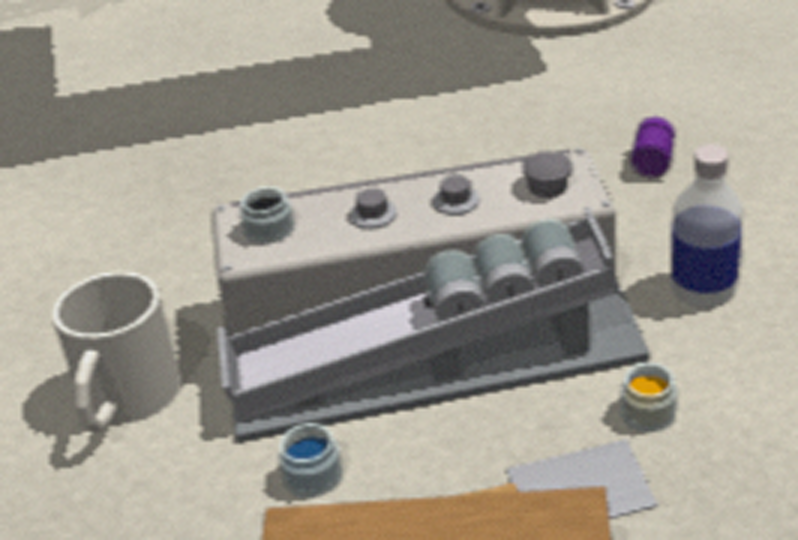

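View pics/scene0.png

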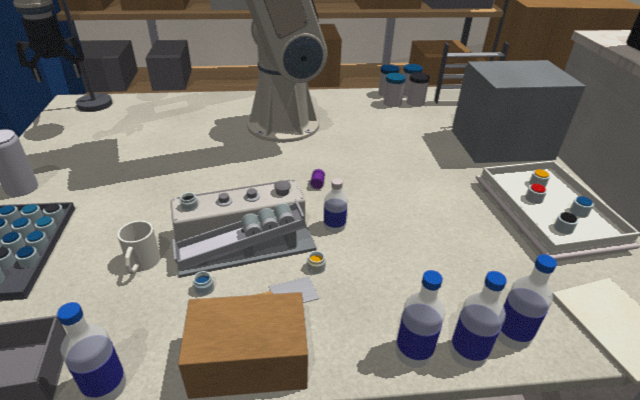

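```bash
cat > h.py <<'E'
import numpy as np,cv2
CAM={"scene":([[442.8,0,314.9],[0,442.8,202.6],[0,0,1]],[[0.1,0.602,-0.792,1381.416],[0.995,-0.046,0.091,-41.339],[0.019,-0.797,-0.603,707.958],[0,0,0,1]]),
"top":([[398.0,0,314.1],[0,398.0,197.8],[0,0,1]],[[-0.013,-0.996,0.09,501.274],[-1.0,0.013,0.001,29.723],[-0.002,-0.09,-0.996,1183.134],[0,0,0,1]])}
def proj(K,E,P):
    K=np.array(K);E=np.array(E);p=(np.linalg.inv(E)@np.c_[P,np.ones(len(P))].T)[:3]
    q=K@p; return (q[:2]/q[2]).T
def rack2w(q,P):
    x,y,t=q;P=np.atleast_2d(P).astype(float);c,s=np.cos(t),np.sin(t)
    return np.c_[x+c*P[:,0]-s*P[:,1],y+s*P[:,0]+c*P[:,1],P[:,2]]
def circ(cx,cy,z,r):
    a=np.linspace(0,2*np.pi,40);return np.c_[cx+r*np.cos(a),cy+r*np.sin(a),0*a+z]
E
python3 - <<'E'
from h import *
from scipy.optimize import least_squares
# blobs
guess={"top":{"A":(361.4,217.5),"B":(384.2,211.9),"S":(335.6,222.8)},"scene":{"A":(252,193),"B":(224,199),"S":(282.5,187)}}
obs={}
for c in guess:
    im=cv2.imread(f"pics/{c}0.png"); g=cv2.resize(cv2.cvtColor(im,cv2.COLOR_BGR2GRAY),None,fx=4,fy=4,interpolation=cv2.INTER_CUBIC)
    for th in (110,120,130):
        n,l,st,ce=cv2.connectedComponentsWithStats((g<th).astype(np.uint8))
        for k,(u,v) in guess[c].items():
            d=[(np.hypot(*( (ce[i]-1.5)/4-(u,v))),i) for i in range(1,n) if 60<st[i,4]<8000]
            d0,i=min(d); print(c,th,k,((ce[i]-1.5)/4).round(2),st[i,4]/16, (st[i,:4]/4).round(1), round(d0,1))
            if th==120: obs[c,k]=(ce[i]-1.5)/4
def hullc(c,q,y,r,z0,z1):
    K,E=CAM[c];p=proj(K,E,rack2w(q,np.r_[circ(0,y,z0,r),circ(0,y,z1,r)]))
    h=cv2.convexHull((p).astype(np.float32));m=cv2.moments(h);return np.array([m["m10"]/m["m00"],m["m01"]/m["m00"]]),m["m00"]
S={"A":(32,12,101,113),"B":(-32,12,101,113),"S":(105,20,109,121)}
def res(q,cs): return np.concatenate([hullc(c,q,*S[k])[0]-o for (c,k),o in obs.items() if c in cs])
for cs in (["top"],["scene"],["top","scene"]):
    r=least_squares(lambda q:res(q,cs),[450,-100,0.2]);print(cs,r.x.round(3),r.fun.round(2))
q=r.x
for (c,k) in obs: print(c,k,hullc(c,q,*S[k]))
np.save("q.npy",q)
for c in CAM:
    im=cv2.imread(f"pics/{c}0.png");f=4;im=cv2.resize(im,None,fx=f,fy=f,interpolation=cv2.INTER_CUBIC)
    P=[circ(0,32,113,12),circ(0,-32,113,12),circ(0,105,121,20),circ(0,-115,123,19),np.array([[-49,-150,95],[44,-150,95],[44,150,95],[-49,150,95],[-49,-150,95]]),np.array([[47,-150,0],[105,-150,0],[105,130,0],[47,130,0]])]
    for p in P: cv2.polylines(im,[((proj(*CAM[c],rack2w(q,p))+.5)*f).astype(int)],False,(0,0,255),1)
    u,v=proj(*CAM[c],rack2w(q,[[0,0,100]]))[0]; u=int(u*f);v=int(v*f)
    cv2.imwrite(f"pics/ov_{c}.png",im[v-260:v+260,u-380:u+380])
E
```

```text
top 110 A [361.56 216.74] 58.8125 [357.2 213.5   9.5   7.5] 0.8
top 110 B [384.19 211.51] 60.8125 [380.  207.8  10.    8.5] 0.4
top 110 S [335.57 222.03] 161.8125 [328.5 216.   15.   13.2] 0.8
top 120 A [361.45 216.78] 72.0 [357.  213.   10.2   8.8] 0.7
top 120 B [384.13 211.57] 73.5 [379.5 207.5  10.8   9.5] 0.3
top 120 S [335.5  222.07] 177.5625 [328.  215.8  15.8  13.8] 0.7
top 130 A [361.36 216.84] 84.875 [356.5 212.5  10.8  10. ] 0.7
top 130 B [384.09 211.7 ] 86.6875 [379.2 207.   11.2  11.5] 0.2
top 130 S [335.49 222.12] 192.1875 [327.8 215.5  16.5  14.5] 0.7
scene 110 A [250.16 195.43] 57.0625 [244.5 192.2  12.2   8.2] 3.1
scene 110 B [222.74 199.72] 54.9375 [216.5 196.5  12.8   6.8] 1.5
scene 110 S [280.91 191.11] 103.375 [274.8 183.2  15.2  13.2] 4.4
scene 120 A [250.09 195.38] 67.0 [244.2 191.5  12.8   9.2] 3.0
scene 120 B [222.35 199.81] 66.6875 [216.2 196.   13.    8.8] 1.8
scene 120 S [280.03 189.96] 191.0 [271.2 181.8  19.   15.8] 3.9
scene 130 A [250.47 194.68] 106.3125 [244.  189.2  13.2  12.5] 2.3
scene 130 B [222.59 199.25] 109.125 [216.  193.5  13.5  12.8] 1.4
scene 130 S [280.6  188.88] 239.3125 [271.  180.8  19.5  17. ] 2.7
['top'] [ 5.53066e+02 -1.25821e+02  2.36000e-01] [-0.63 -0.1  -0.44 -0.71 -0.67  1.19]
['scene'] [ 5.15767e+02 -1.05584e+02  3.23000e-01] [  9.09 -12.26  10.63 -10.68   7.68 -16.11]
['top', 'scene'] [ 5.53695e+02 -1.27549e+02  1.74000e-01] [-0.16 -1.05  0.36 -0.24 -0.56 -1.4  -0.   -1.4  -0.38 -1.75  1.06 -3.25]
top A (array([361.28651798, 215.73293692]), 66.58619320625439)
top B (array([384.48675436, 211.32475797]), 68.71804035268724)
top S (array([334.93685438, 220.66627616]), 178.53634701110423)
scene A (array([250.09037812, 193.97613193]), 94.96369452611543)
scene B (array([221.97628048, 198.06078925]), 98.86699826049153)
scene S (array([281.08090015, 186.70458327]), 206.06661288673058)
```

View pics/ov_top.png

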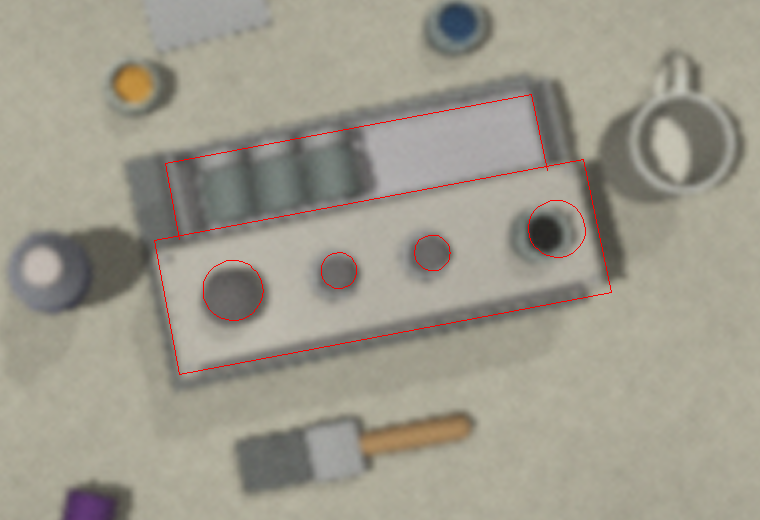

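View pics/ov_scene.png

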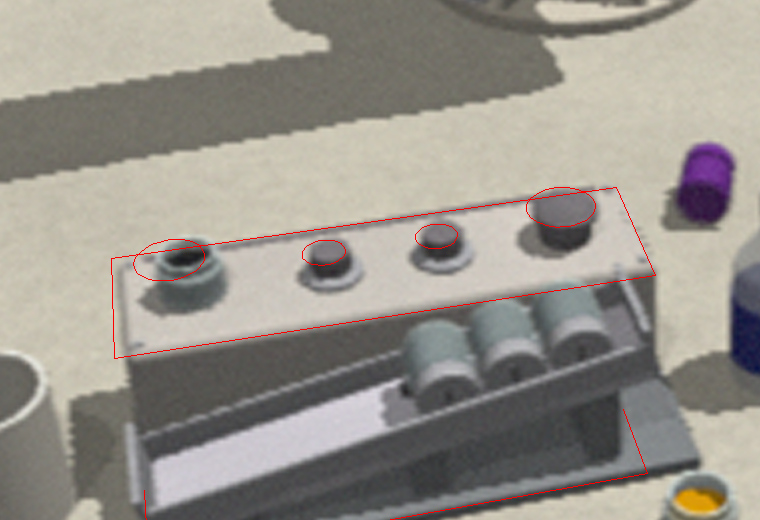

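```bash
python3 -m inch '[{"gripper":0.05,"tx":0.031,"ty":-0.0218,"tz":0,"spin":0},{"gripper":0.05,"tx":0.031,"ty":-0.0218,"tz":0,"spin":0},{"gripper":0.05,"tx":0.031,"ty":-0.0218,"tz":0,"spin":0},{"gripper":0.05,"tx":0.031,"ty":-0.0218,"tz":0,"spin":0},{"gripper":0.05,"tx":0.031,"ty":-0.0218,"tz":0,"spin":0},{"gripper":0.05,"tx":0.031,"ty":-0.0218,"tz":0,"spin":0},{"gripper":0.05,"tx":0.031,"ty":-0.0218,"tz":0,"spin":0},{"gripper":0.05,"tx":0.031,"ty":-0.0218,"tz":0,"spin":0}]' 20
```

```text
clock: 2.0
eef_pos: [365.1, -361.9, 231.5]
tcp_rot: [3.141, -0.0, 0.284]
contact_force: [0.7, -0.5, 0.8]
opening: 0.581
```

```bash
python3 -m inch '[{"gripper":0.05,"tx":0.031,"ty":-0.0218,"tz":0,"spin":0},{"gripper":0.05,"tx":0.031,"ty":-0.0218,"tz":0,"spin":0},{"gripper":0.05,"tx":0.031,"ty":-0.0218,"tz":0,"spin":0},{"gripper":0.05,"tx":0.031,"ty":-0.0218,"tz":0,"spin":0},{"gripper":0.05,"tx":0.031,"ty":-0.0218,"tz":0,"spin":0},{"gripper":0.05,"tx":0.031,"ty":-0.0218,"tz":0,"spin":0},{"gripper":0.05,"tx":0.031,"ty":-0.0218,"tz":0,"spin":0},{"gripper":0.05,"tx":0,"ty":0,"tz":0,"spin":0}]'
python3 - <<'E'
from rig import *
import cv2,numpy as np,pickle
fr={}
for c in ["wrist","top"]:
    f=grab_frame(c); fr[c]=f; cv2.imwrite(f"pics/{c}1.png",f["pixels"][:,:,::-1])
f=grab_frame("scene"); fr["scene"]=f
pickle.dump(fr,open("fr1.pkl","wb"))
s=sense();print(s["clock"],s["eef_pos"],s["tcp_rot"]); print(fr["wrist"]["extrinsics"].round(4).tolist())
E
```

```text
clock: 2.8
eef_pos: [532.3, -152.9, 231.4]
tcp_rot: [-3.141, -0.002, 0.287]
contact_force: [0.4, 0.4, -0.3]
opening: 0.58
2.95 [ 529.48871837 -155.95240801  231.14618445] [3.14157257e+00 6.39138268e-04 2.84588745e-01]
[[0.284, -0.9197, -0.271, 602.7422], [-0.9588, -0.2726, -0.0796, -132.0969], [-0.0006, 0.2825, -0.9593, 375.1619], [0.0, 0.0, 0.0, 1.0]]
```

View pics/wrist1.png

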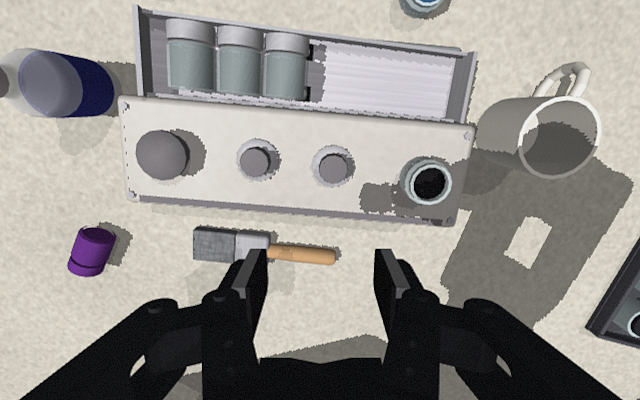

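```bash
cat > fit.py <<'E'
from h import *
import pickle
from scipy.optimize import least_squares
fr=pickle.load(open("fr1.pkl","rb"))
G={"wrist":{"A":(256,161),"B":(333,169),"S":(163,155)},"top":{"A":(361.4,216.7),"B":(384.1,211.6),"S":(335.5,222)}}
S={"A":(32,12,113),"B":(-32,12,113),"S":(105,20,121)}
obs={}
for c in G:
    if c=="wrist":
        g=cv2.resize(cv2.cvtColor(fr[c]["pixels"],cv2.COLOR_RGB2GRAY),None,fx=4,fy=4,interpolation=cv2.INTER_CUBIC)
        for k,(u,v) in G[c].items():
            w=34*4 if k=="S" else 20*4
            x0,y0=int(u*4-w),int(v*4-w)
            n,l,st,ce=cv2.connectedComponentsWithStats((g[y0:y0+2*w,x0:x0+2*w]<150).astype(np.uint8)) 
            lab=l[w,w]
            print(c,k,lab,((ce[lab]+[x0,y0]-1.5)/4).round(1),st[lab]/4, g[int(v*4),int(u*4)])
E
python3 fit.py
python3 - <<'E'
import cv2
a=cv2.imread("pics/wrist1.png");cv2.imwrite("pics/w1c.png",cv2.resize(a[100:230,110:490],None,fx=2.1,fy=2.1,interpolation=cv2.INTER_CUBIC))
cv2.imwrite("pics/w1d.png",cv2.resize(a[125:205,220:380],None,fx=5,fy=5,interpolation=cv2.INTER_NEAREST))
E
```

```text
wrist A 1 [258.2 160.9] [   3.75    0.     36.25   36.75 3712.25] 131
wrist B 3 [335.4 167.4] [   5.75    3.75   34.25   31.25 3427.  ] 130
wrist S 1 [167.4 153.5] [6.750000e+00 7.750000e+00 6.125000e+01 5.150000e+01 1.051875e+04] 128
```

View pics/w1d.png

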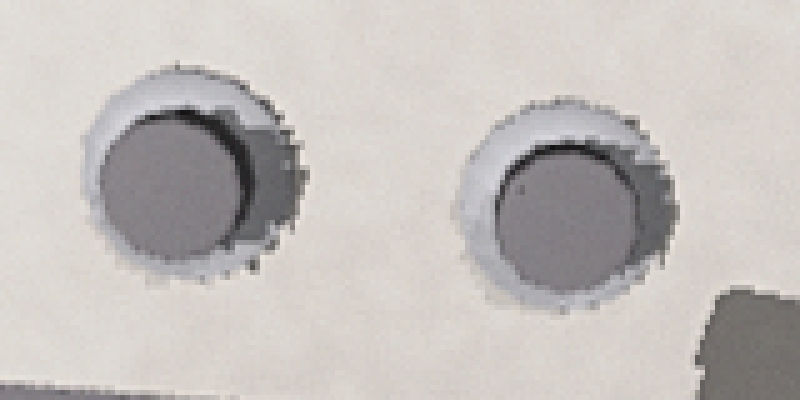

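```bash
cat > bp.py <<'E'
from h import *
import pickle
fr=pickle.load(open("fr1.pkl","rb"))
def bp(c,u,v,z):
    K=fr[c]["K"];E=fr[c]["extrinsics"];d=E[:3,:3]@np.linalg.solve(K,[u,v,1]);o=E[:3,3];return o+d*(z-o[2])/d[2]
if __name__=="__main__":
    for c,A,B,S in (("wrist",(253.5,162.2),(333,168.8),(162.5,155)),("top",(361.5,216.5),(384.2,211.3),(335.5,222)),("scene",(252.4,192.3),(224.3,197),(283.3,184.3))):
        a=bp(c,*A,113);b=bp(c,*B,113);s=bp(c,*S,121);d=a-b
        print(c,a.round(1),b.round(1),s.round(1),"mid",((a+b)/2).round(1),"dist",np.hypot(*d[:2]).round(1),"yaw",np.arctan2(-d[0],d[1]).round(3), "yawS-B",np.arctan2(-(s-b)[0],(s-b)[1]).round(3),np.linalg.norm((s-b)[:2]).round(1))
E
python3 bp.py
```

```text
wrist [546.2 -92.8 113. ] [ 559.2 -155.6  113. ] [533.4 -25.1 121. ] mid [ 552.7 -124.2  113. ] dist 64.1 yaw 0.204 yawS-B 0.196 133.0
top [546.2 -96.1 113. ] [ 559.4 -157.5  113. ] [532.2 -25.5 121. ] mid [ 552.8 -126.8  113. ] dist 62.8 yaw 0.211 yawS-B 0.204 134.7
scene [550.7 -90.4 113. ] [ 564.1 -153.   113. ] [535.3 -19.  121. ] mid [ 557.4 -121.7  113. ] dist 64.0 yaw 0.212 yawS-B 0.212 137.1
```

Run:
```python
from bp import *
a=fr["scene"]["pixels"][:,:,::-1];cv2.imwrite("pics/s1d.png",cv2.resize(a[165:225,205:305],None,fx=8,fy=8,interpolation=cv2.INTER_NEAREST))
a=fr["top"]["pixels"][:,:,::-1];cv2.imwrite("pics/t1d.png",cv2.resize(a[190:240,320:420],None,fx=8,fy=8,interpolation=cv2.INTER_NEAREST))
```

```text
(no output)
```

View pics/s1d.png

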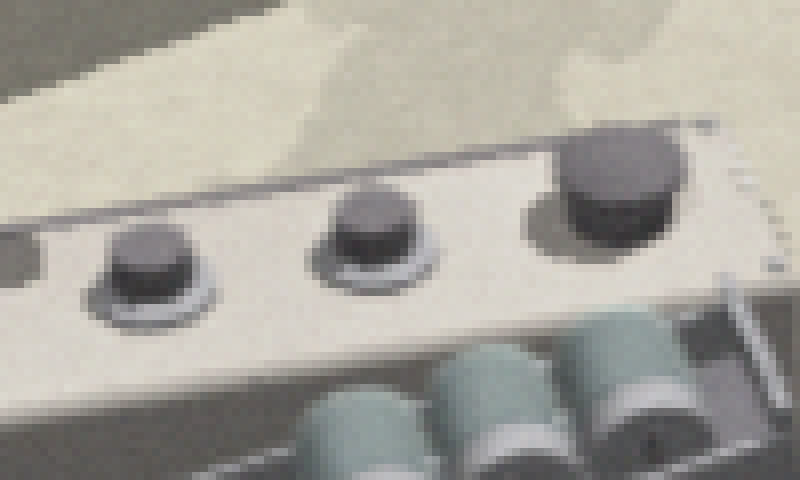

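View pics/t1d.png

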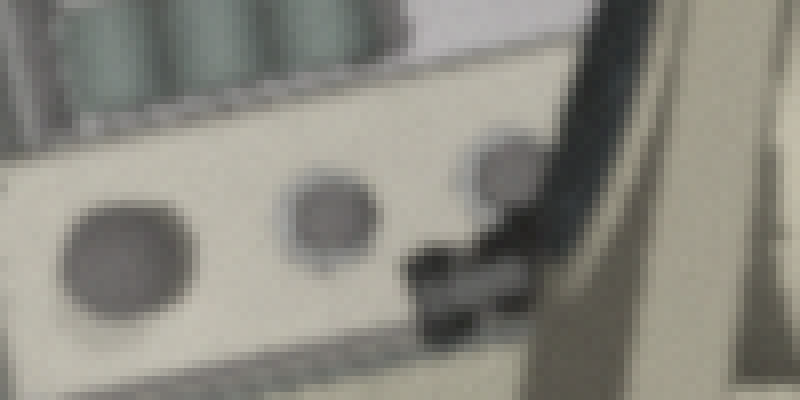

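```bash
python3 -m inch '[{"gripper":0.05,"tx":0.0152,"ty":-0.0116,"tz":0,"spin":0},{"gripper":0.05,"tx":0.0152,"ty":-0.0115,"tz":0,"spin":0},{"gripper":0.05,"tx":0,"ty":0,"tz":0,"spin":4.6},{"gripper":0.05,"tx":0,"ty":0,"tz":0.03,"spin":0},{"gripper":0.05,"tx":0,"ty":0,"tz":0.03,"spin":0},{"gripper":0.05,"tx":0,"ty":0,"tz":0.025,"spin":0},{"gripper":0.05,"tx":0,"ty":0,"tz":0,"spin":0},{"gripper":0.05,"tx":0,"ty":0,"tz":0,"spin":0}]'
python3 - <<'E'
from rig import *
import cv2,numpy as np,pickle
fr={}
for c in ["wrist","scene","top"]:
    f=grab_frame(c); fr[c]=f; cv2.imwrite(f"pics/{c}2.png",f["pixels"][:,:,::-1])
pickle.dump(fr,open("fr2.pkl","wb"))
for i in range(1): s=sense();print(s["clock"],s["eef_pos"],s["tcp_rot"],s["contact_force"])
a=fr["scene"]["pixels"][:,:,::-1];cv2.imwrite("pics/s2d.png",cv2.resize(a[120:225,190:320],None,fx=6,fy=6,interpolation=cv2.INTER_CUBIC))
a=fr["top"]["pixels"][:,:,::-1];cv2.imwrite("pics/t2d.png",cv2.resize(a[180:240,320:430],None,fx=7,fy=7,interpolation=cv2.INTER_CUBIC))
E
```

```text
clock: 3.75
eef_pos: [552.1, -126.1, 146.7]
tcp_rot: [-3.141, 0.001, 0.202]
contact_force: [1.4, 0.2, -0.7]
opening: 0.581
3.9 [ 553.43056338 -125.82726796  147.92280264] [ 3.14051967e+00 -2.24481931e-03  2.02936854e-01] [-0.52699475 -0.19166306  0.4556144 ]
```

View pics/wrist2.png

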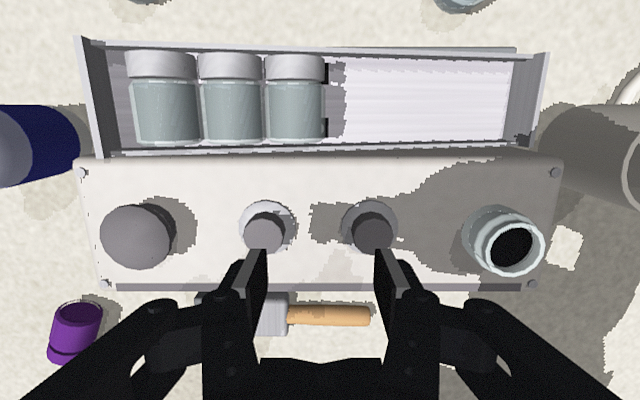

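View pics/s2d.png

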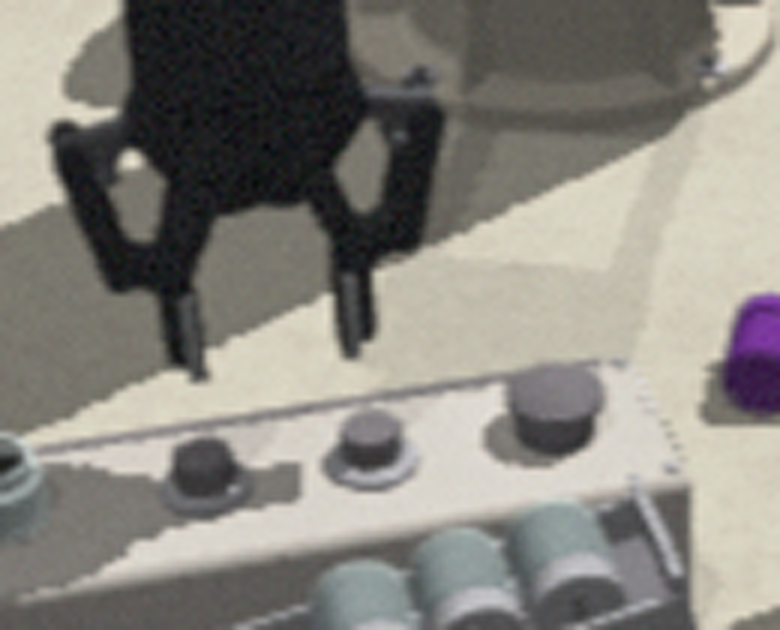

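Run:
```python
import cv2,pickle,numpy as np,bp
bp.fr=pickle.load(open("fr2.pkl","rb"))
im=bp.fr["wrist"]["pixels"][:,:,::-1].copy()
a=bp.bp("wrist",264,231,113);b=bp.bp("wrist",371.5,231,113);d=a-b
print(a,b,(a+b)/2,np.linalg.norm(d),np.arctan2(-d[0],d[1]))
K=bp.fr["wrist"]["K"];E=bp.fr["wrist"]["extrinsics"]
from h import *
q=(552.5,-124.5,.204)
big=cv2.resize(im,None,fx=4,fy=4,interpolation=cv2.INTER_CUBIC)
for p in (circ(0,32,113,12),circ(0,-32,113,12),circ(0,105,121,20)):
    cv2.polylines(big,[((proj(K,E,rack2w(q,p))+.5)*4).astype(int)],False,(0,0,255),1)
for s in (1,-1): # finger rectangles at 6mm behind TCP
    for y0,y1 in ((25,39.5),):
        p=np.array([[-11,s*y0,152],[11,s*y0,152],[11,s*y1,152],[-11,s*y1,152],[-11,s*y0,152]])
        cv2.polylines(big,[((proj(K,E,rack2w((552.5,-125.5,.204),p))+.5)*4).astype(int)],False,(0,255,0),1)
cv2.imwrite("pics/w2ov.png",big[760:1160,900:1660])
```

```text
[549.68884552 -93.26739123 113.        ] [ 562.24399511 -154.10560186  113.        ] [ 555.96642032 -123.68649654  113.        ] 62.12020326127437 0.20351248603804137
```

View pics/w2ov.png

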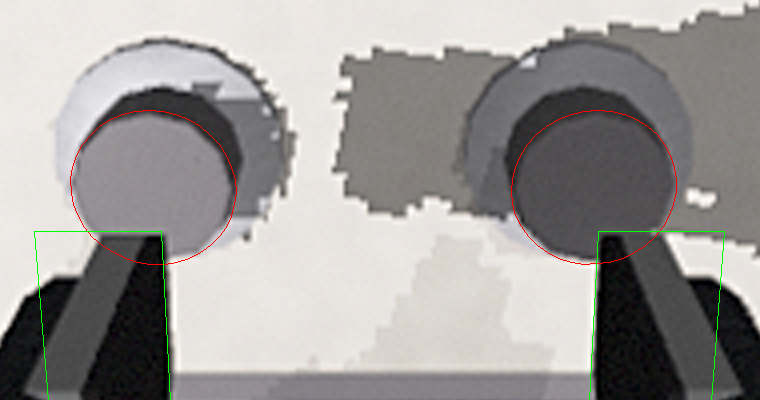

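View pics/t2d.png

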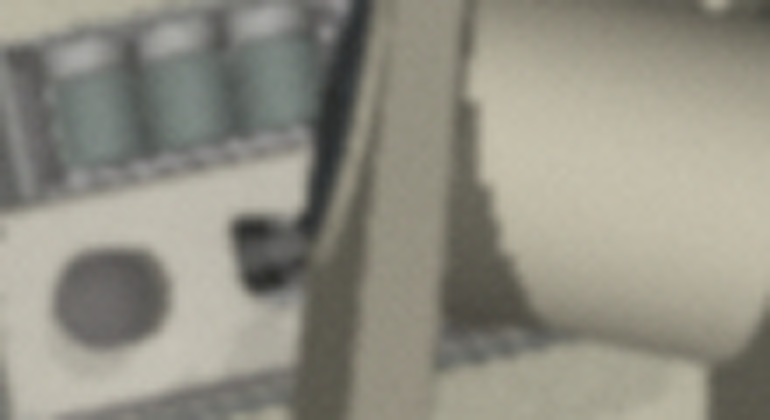

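```bash
python3 -m inch '[{"gripper":0.056,"tx":0.002,"ty":-0.0015,"tz":0,"spin":0},{"gripper":0.056,"tx":0,"ty":0,"tz":0.01,"spin":0},{"gripper":0.056,"tx":0,"ty":0,"tz":0.01,"spin":0},{"gripper":0.056,"tx":0,"ty":0,"tz":0.009,"spin":0},{"gripper":0.056,"tx":0,"ty":0,"tz":0,"spin":0},{"gripper":0.056,"tx":0,"ty":0,"tz":0,"spin":0},{"gripper":0.056,"tx":0,"ty":0,"tz":0,"spin":0},{"gripper":0.056,"tx":0,"ty":0,"tz":0,"spin":0}]'
python3 - <<'E'
from rig import *
import cv2
for c in ["wrist","scene"]:
    f=grab_frame(c); cv2.imwrite(f"pics/{c}3.png",f["pixels"][:,:,::-1])
    a=f["pixels"][:,:,::-1]
    if c=="scene": cv2.imwrite("pics/s3d.png",cv2.resize(a[140:225,200:300],None,fx=7,fy=7,interpolation=cv2.INTER_CUBIC))
s=sense();print(s["clock"],s["eef_pos"],s["tcp_rot"],s["contact_force"],s["opening"])
E
```

```text
clock: 4.7
eef_pos: [554.5, -123.4, 117.6]
tcp_rot: [3.141, -0.001, 0.203]
contact_force: [-0.2, -0.8, 0.2]
opening: 0.659
4.8 [ 554.43631908 -123.39252535  117.60436944] [ 3.14133702e+00 -5.54461135e-04  2.03525633e-01] [ 0.32988283  0.3694854  -0.56898028] 0.6572011699595927
```

View pics/wrist3.png

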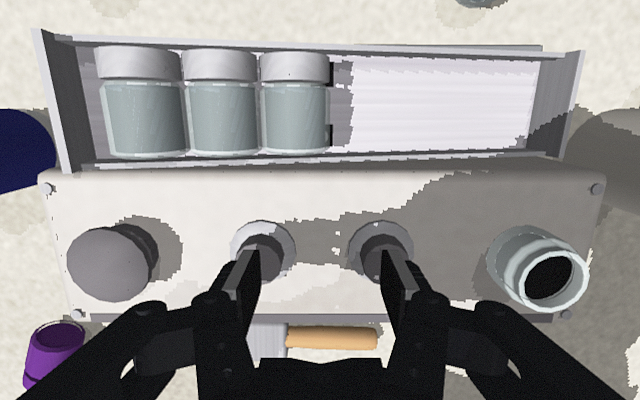

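View pics/s3d.png

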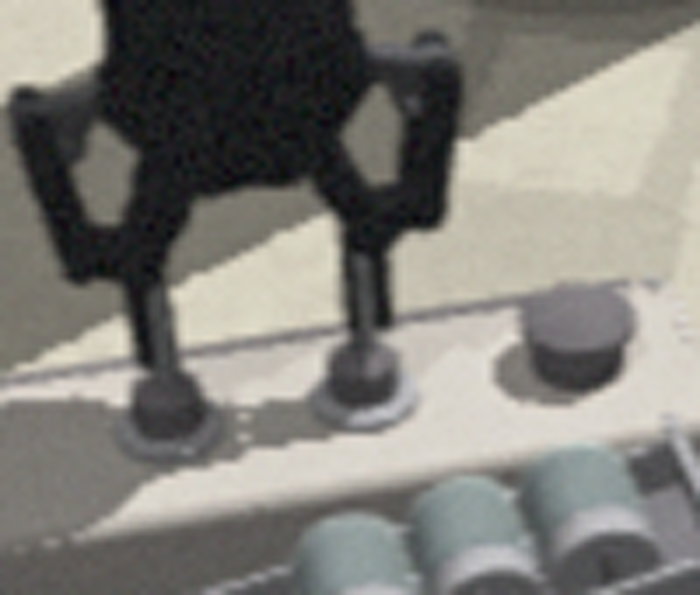

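```bash
python3 -m inch '[{"gripper":0.056,"tx":0,"ty":0,"tz":0.002,"spin":0},{"gripper":0.056,"tx":0,"ty":0,"tz":0.002,"spin":0},{"gripper":0.056,"tx":0,"ty":0,"tz":0.002,"spin":0},{"gripper":0.056,"tx":0,"ty":0,"tz":0.002,"spin":0},{"gripper":0.056,"tx":0,"ty":0,"tz":0,"spin":0},{"gripper":0.056,"tx":0,"ty":0,"tz":0,"spin":0},{"gripper":0.056,"tx":0,"ty":0,"tz":0,"spin":0},{"gripper":0.056,"tx":0,"ty":0,"tz":0,"spin":0}]'
python3 - <<'E'
from rig import *
import cv2
a=grab_frame("wrist")["pixels"][:,:,::-1]; cv2.imwrite("pics/w4.png",cv2.resize(a[190:290,200:440],None,fx=3.3,fy=3.3))
s=sense();print(s["clock"],s["eef_pos"],s["contact_force"],s["opening"])
E
```

```text
clock: 5.6
eef_pos: [554.3, -123.3, 109.3]
tcp_rot: [-3.142, -0.0, 0.204]
contact_force: [1.6, -0.0, 0.3]
opening: 0.653
5.65 [ 554.2065396  -123.31222038  109.33396301] [-0.40622602 -0.72478103 -1.07639198] 0.6546195079075764
```

View pics/w4.png

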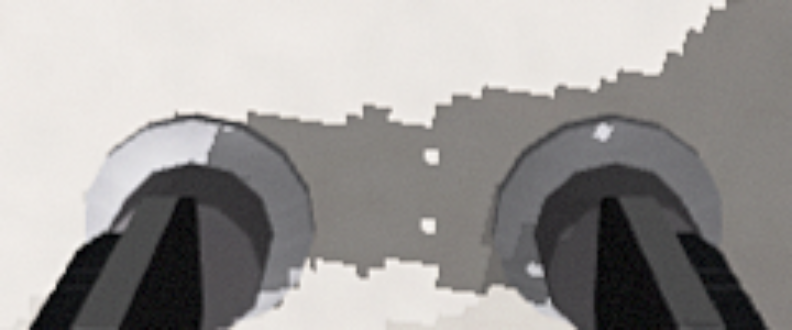

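```bash
python3 -m inch '[{"gripper":0.056,"tx":0,"ty":0,"tz":0.002,"spin":0},{"gripper":0.056,"tx":0,"ty":0,"tz":0.002,"spin":0},{"gripper":0.056,"tx":0,"ty":0,"tz":0.002,"spin":0},{"gripper":0.056,"tx":0,"ty":0,"tz":0.001,"spin":0},{"gripper":0.056,"tx":0,"ty":0,"tz":0,"spin":0},{"gripper":0.056,"tx":0,"ty":0,"tz":0,"spin":0},{"gripper":0.056,"tx":0,"ty":0,"tz":0,"spin":0},{"gripper":0.056,"tx":0,"ty":0,"tz":0,"spin":0}]'
python3 - <<'E'
from rig import *
import cv2
a=grab_frame("wrist")["pixels"][:,:,::-1]; cv2.imwrite("pics/w5.png",cv2.resize(a[190:290,200:440],None,fx=3.3,fy=3.3))
s=sense();print(s["clock"],s["eef_pos"],s["contact_force"],s["opening"])
E
```

```text
clock: 6.45
eef_pos: [554.4, -123.4, 102.5]
tcp_rot: [3.141, -0.0, 0.204]
contact_force: [-0.6, 1.1, 5.6]
opening: 0.653
6.5 [ 554.38256648 -123.35818085  102.51678365] [-0.77367592  0.30248854  5.35346573] 0.6601848305924963
```

View pics/w5.png

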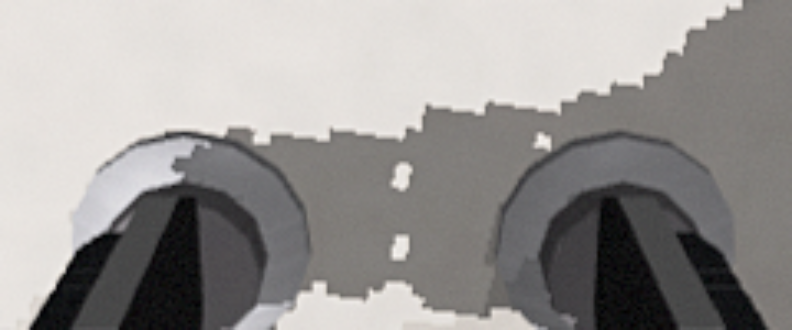

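```bash
python3 -m inch '[{"gripper":0.056,"tx":0,"ty":0,"tz":0.003,"spin":0},{"gripper":0.056,"tx":0,"ty":0,"tz":0.003,"spin":0},{"gripper":0.056,"tx":0,"ty":0,"tz":0,"spin":0},{"gripper":0.056,"tx":0,"ty":0,"tz":0,"spin":0},{"gripper":0.056,"tx":0,"ty":0,"tz":0,"spin":0},{"gripper":0.056,"tx":0,"ty":0,"tz":0,"spin":0},{"gripper":0.056,"tx":0,"ty":0,"tz":0,"spin":0},{"gripper":0.056,"tx":0,"ty":0,"tz":0,"spin":0}]'
python3 - <<'E'
from rig import *
import cv2
a=grab_frame("wrist")["pixels"][:,:,::-1]; cv2.imwrite("pics/w6.png",a)
a=grab_frame("scene")["pixels"][:,:,::-1]; cv2.imwrite("pics/s6.png",cv2.resize(a[150:280,160:320],None,fx=4.5,fy=4.5))
for i in range(1):
  s=sense();print(s["clock"],s["eef_pos"],s["contact_force"],s["opening"])
E
```

```text
clock: 7.3
eef_pos: [554.4, -123.4, 96.8]
tcp_rot: [3.141, -0.0, 0.203]
contact_force: [-2.4, 0.3, 10.1]
opening: 0.657
7.4 [ 554.39044703 -123.37612581   96.82243591] [-2.895516   -0.43656542  9.50338172] 0.6577646653591953
```

View pics/w6.png

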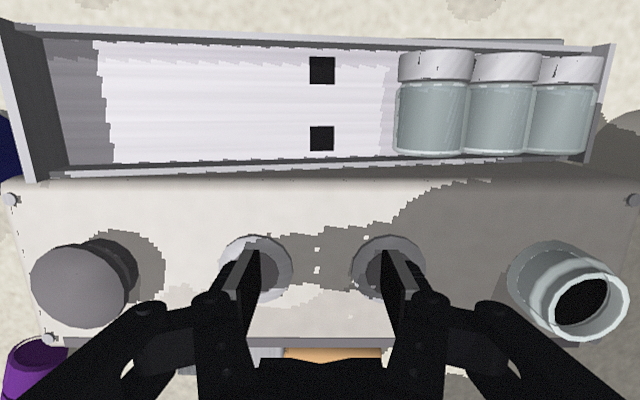

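View pics/s6.png

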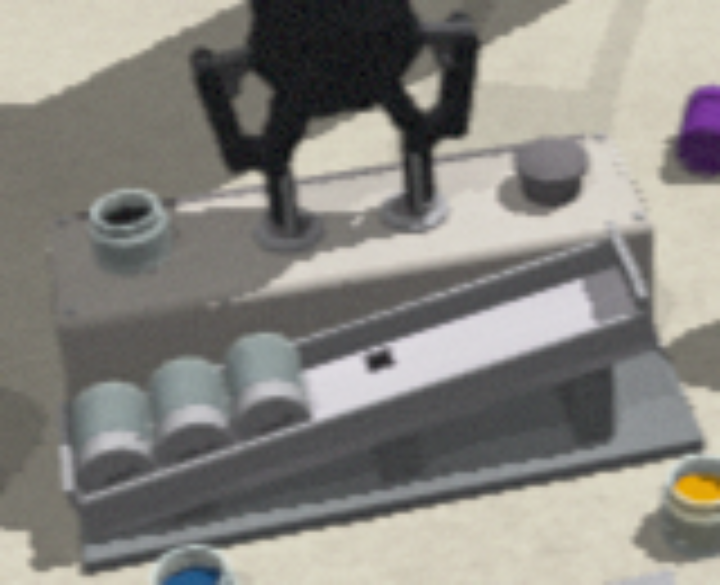

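All three jars are now beyond the gate: wrist columns about 430, 500 and 565, with the open pin holes at (321,70) and (321,138). I'll keep both buttons down a bit longer to confirm the jars are at rest.

```bash
python3 -m inch '[{"gripper":0.056,"tx":0,"ty":0,"tz":0,"spin":0},{"gripper":0.056,"tx":0,"ty":0,"tz":0,"spin":0},{"gripper":0.056,"tx":0,"ty":0,"tz":0,"spin":0},{"gripper":0.056,"tx":0,"ty":0,"tz":0,"spin":0},{"gripper":0.056,"tx":0,"ty":0,"tz":0,"spin":0},{"gripper":0.056,"tx":0,"ty":0,"tz":0,"spin":0},{"gripper":0.056,"tx":0,"ty":0,"tz":0,"spin":0},{"gripper":0.056,"tx":0,"ty":0,"tz":0,"spin":0}]'
python3 - <<'E'
from rig import *
import cv2,numpy as np
b=cv2.imread("pics/w6.png")
a=grab_frame("wrist")["pixels"][:,:,::-1].copy(); cv2.imwrite("pics/w7.png",a)
d=cv2.absdiff(cv2.GaussianBlur(a,(5,5),0),cv2.GaussianBlur(b,(5,5),0)).max(2)
print("jar area diff",d[45:160,385:600].mean(),d[45:160,385:600].max(),"bg",d[45:160,100:300].mean(),d[45:160,100:300].max())
print([(round(m["conf"],2),np.round(m["centre"],1).tolist()) for m in masks_of("wrist","jar1")])
E
```

```text
clock: 8.2
eef_pos: [554.4, -123.4, 96.9]
tcp_rot: [3.141, -0.0, 0.203]
contact_force: [-2.5, -0.0, 10.0]
opening: 0.658
jar area diff 0.735005055611729 12 bg 0.5441304347826087 6
[(0.94, [360.0, 30.6]), (0.85, [103.3, 566.6]), (0.69, [102.1, 504.9]), (0.63, [101.0, 432.7])]
```

View pics/w7.png

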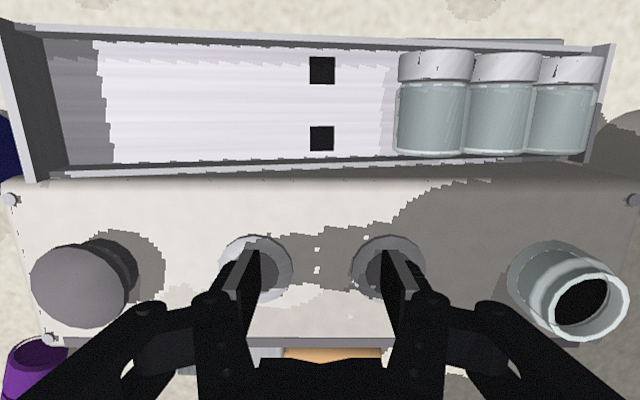

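The two pictures, almost a second apart, are identical and show the jars at rest against the end stop. Now I'll let the buttons up by going straight up, slowly at first.

```bash
python3 -m inch '[{"gripper":0.056,"tx":0,"ty":0,"tz":-0.004,"spin":0},{"gripper":0.056,"tx":0,"ty":0,"tz":-0.004,"spin":0},{"gripper":0.056,"tx":0,"ty":0,"tz":-0.006,"spin":0},{"gripper":0.056,"tx":0,"ty":0,"tz":-0.02,"spin":0},{"gripper":0.056,"tx":0,"ty":0,"tz":-0.03,"spin":0},{"gripper":0.056,"tx":0,"ty":0,"tz":-0.04,"spin":0},{"gripper":0.056,"tx":0,"ty":0,"tz":-0.03,"spin":0},{"gripper":0.056,"tx":0,"ty":0,"tz":0,"spin":0}]'
python3 -m inch '[{"gripper":0.056,"tx":-0.03,"ty":0,"tz":0,"spin":0},{"gripper":0.056,"tx":-0.03,"ty":0,"tz":0,"spin":0},{"gripper":0.056,"tx":0,"ty":0,"tz":0,"spin":0},{"gripper":0.056,"tx":0,"ty":0,"tz":0,"spin":0},{"gripper":0.056,"tx":0,"ty":0,"tz":0,"spin":0},{"gripper":0.056,"tx":0,"ty":0,"tz":0,"spin":0},{"gripper":0.056,"tx":0,"ty":0,"tz":0,"spin":0},{"gripper":0.056,"tx":0,"ty":0,"tz":0,"spin":0}]'
python3 - <<'E'
from rig import *
import cv2,numpy as np
a=grab_frame("wrist")["pixels"][:,:,::-1].copy(); cv2.imwrite("pics/w8.png",a)
a=grab_frame("scene")["pixels"][:,:,::-1].copy(); cv2.imwrite("pics/s8.png",cv2.resize(a[140:320,110:370],None,fx=3,fy=3,interpolation=cv2.INTER_CUBIC))
s=sense();print(s["clock"],s["eef_pos"],s["contact_force"])
E
```

```text
clock: 9.1
eef_pos: [556.5, -123.8, 234.6]
tcp_rot: [3.139, -0.006, 0.204]
contact_force: [0.3, 0.8, -0.6]
opening: 0.652
clock: 9.9
eef_pos: [495.8, -135.3, 230.1]
tcp_rot: [-3.142, 0.0, 0.204]
contact_force: [-0.2, -0.9, 0.5]
opening: 0.654
10.0 [ 495.62284943 -135.36432816  230.17346378] [-0.599693   -1.27265314 -0.97555707]
```

View pics/w8.png

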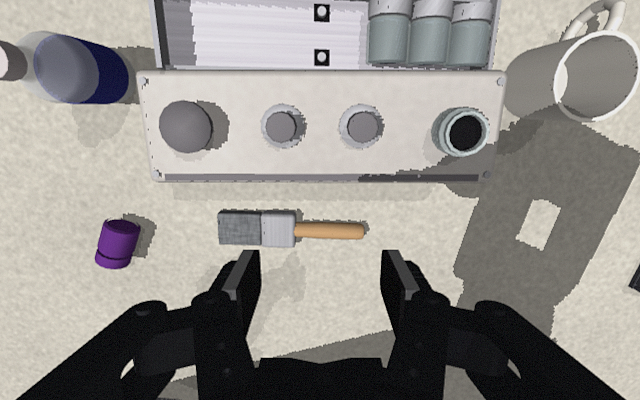

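View pics/s8.png

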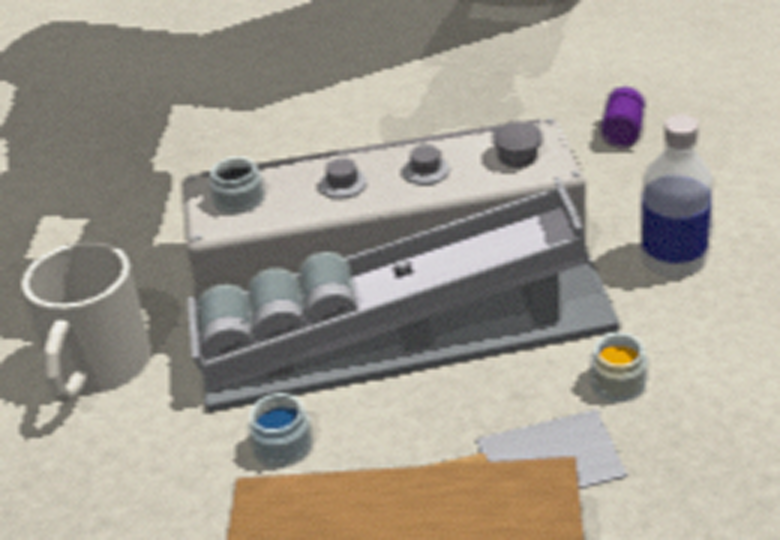

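Both buttons are up, at wrist (281,127) and (363,127), and the pins show in their holes. The three jars rest at the low end, the bystanders are where they were, and the arm is clear. I'm handing the job in.

```bash
python3 -c "
from rig import sign_off
print(sign_off())"
```

```text
the job is handed in; nothing more can be done
None
```

The job is done and handed in at about 10 s of the 32 s allowed. All three jars rolled down and rest one behind the other at the chute's low end.

- **Press:** I lowered the gripper at about 56 mm opening, one fingertip on each gate button. The first 7 mm went down gently and the last 6 mm quickly. The final vertical force was about 10 N, which means both buttons were at or near full travel.
- **Hold:** I kept both buttons down until two wrist pictures about 0.9 s apart showed no movement of the jars. Then I went straight up and backed off about 60 mm towards the robot.
- **Last checks:** The last wrist and scene pictures show both caps up and the pins standing out again. The stop button looks untouched. The pots, mug, bottle, brush, palette knife and purple look-alike are where they were, judged by eye rather than measured. The contact force was back to noise level.
- **Disagreements:** The three cameras differed by about 2 to 5 mm on where the buttons are, so I made the final alignment from the wrist camera. The network missed the stop button in the scene picture, so I picked out the buttons by eye.

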